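# Take the left-hand clamp nut off the sample mill

### The job

The burr of the sample mill has to come out for cleaning: unscrew the round clamp nut on top of its spindle, which has a left-hand thread, lift it off and set it down upright on the floor of the white tray without shifting it. Be gentle with the thread: follow the nut as it climbs, do not wrench it sideways or pull at it before it has come free, and do not drop it. Leave the tweezers in the tray where they lie and the other things on the bench alone.

Things in the scene. Friction and masses are not known exactly. Their poses are not given: they have to be found in the camera images.
- clamp_nut: knurled steel hand nut: round, 40 mm diameter, 34 mm high, closed flat top, about 0.1 kg; origin: centre of its underside, z up along its axis. Below it is an open skirt (bore 28 mm wide, 22 mm deep) with two inner lugs that run in the spindle's thread. At the start screwed home on the mill, underside 74 mm above the bench. Any yaw will do for gripping. Let go half unscrewed, it stays where it is.
- nut_grip (a point): point on the nut's axis 27 mm above its underside, a good height for the finger pads on its round side. The nut has a left-hand thread: turned clockwise seen from above it climbs 16 mm per full turn; turned anticlockwise it only jams. The thread has 1.8 mm of play up and down, the bore 1 mm to each side. A spring washer pushes the nut up with 4 to 6 N over its first 4 mm.
- mill: sample mill, fixed on the bench, hopper off: white housing 140x124 mm, round metal deck 120 mm across (top 59 mm above the bench), on it a toothed steel burr disc 88 mm across (top 70 mm above the bench) and a 45 mm spring washer under the nut; origin: centre of its underside, z up, on the spindle's axis. Keep the contact force between nut and mill below 25 N.
- thread_top (a point): top end of the threaded stud, 92 mm above the bench, on the spindle's axis. Turned clockwise, the spindle first goes along with the nut by 0.5 to 1.7 rad (different each time, not measured) until its lock catches; only then does the nut climb; it is free of the thread after 2.4 to 2.7 rad more, about 6.5 mm up, and can then be lifted straight off; raised 22 mm its skirt clears the stud.
- tray: white instrument tray, open, 253x187 mm, 32 mm high, loose on the bench, 0.6 kg; origin: centre of its underside, x along its long side, z up; flat floor 3 mm above the origin, 242x168 mm inside; walls 5 mm thick, 29 mm high. Its middle and the half on its -y side are empty.
- tweezers: steel tweezers, 116x18x8 mm, lying in the tray along its long side near its +y wall; origin: centre of their underside, y along their length
- timer: white kitchen timer lying on the bench, 64x69x19 mm; leave it alone; origin: centre of its underside
- cap_a: orange screw cap, 34 mm across, 13 mm high, on the bench; leave it alone; origin: centre of its underside
- cap_b: another orange screw cap, 34 mm across, 13 mm high, on the bench; leave it alone; origin: centre of its underside
- tube_a: upright centrifuge tube, 31 mm across, 128 mm high, on the bench; leave it alone; origin: centre of its underside
There are look-alikes about, which are no part of the job. Of the things shaped like the clamp_nut, the steel one is meant.

How it is judged:
On the way:
1. the nut is unscrewed and lifted off the spindle in the fingers (raised over 22 mm, above the stud) (z of clamp_nut in the frame of mill above 0.096 m and horizontal distance between clamp_nut and mill below 0.03 m and contact force between clamp_nut and the fingers above 2 N), for 0.1 s.
At the end, for the whole second after the job is handed in: the nut stands upright (within 0.1 rad) on the tray's floor (underside within 3 mm of it), wholly inside the walls, not on the tweezers, at rest and let go (z of clamp_nut in the frame of tray between 0.001 and 0.006 m and x of clamp_nut in the frame of tray between -0.105 and 0.105 m and y of clamp_nut in the frame of tray between -0.068 and 0.068 m and angle between clamp_nut's own z axis and vertical below 0.1 rad and linear speed of clamp_nut below 0.01 m/s and contact force between clamp_nut and the fingers below 0.1 N and contact force between clamp_nut and tweezers below 0.1 N); the robot touches nothing.
It fails at once if the nut or its thread is strained: contact force between nut and mill over 25 N (contact force between clamp_nut and mill above 25 N).
It fails at once if the nut is dropped (moves faster than 0.6 m/s out of the fingers) (linear speed of clamp_nut above 0.6 m/s and contact force between clamp_nut and the fingers below 0.1 N).
It fails at once if the tweezers are shoved more than 15 mm (distance of tweezers from where it was at the start of the episode above 0.015 m).
It fails at once if the tray is shoved more than 15 mm (distance of tray from where it was at the start of the episode above 0.015 m).
It fails at once if a bystander is moved more than 15 mm (distance of any of timer, cap_a, cap_b, tube_a from where it was at the start of the episode above 0.015 m).
It also fails if it takes over 66 s, if anything falls off the work surface, if the arm or the gripper's body presses on something with over 40 N, if the wrist force passes 120 N, or if a joint passes its speed limit or range.

### The arm

A 6-joint arm with a two-finger parallel gripper is mounted at the origin on a cart in front of the work surface, level with it; the furniture and walls round the work are solid. World frame = base frame: x ahead of the robot, y to its left, z up, the work surface at z = 0. Lengths are in m, angles in rad, forces in N, time in s.
With the tool pointing down it reaches from about 0.3 to 0.775 m from the base axis. Payload 14.6 kg.
Tool frame: the origin (TCP) lies midway between the tips of the shut fingers; the grasp point (between the pads) lies 19 mm behind it; z points along the fingers, y is the line along which they close (so a half turn about z gives the same grasp; the last joint's range is limited). The gripper opens to 85 mm and grips with 20 to 120 N. Pads are 22 mm wide; open, the fingers measure 114 mm over their backs; the gripper's body (76 mm by 85 mm) begins 54 mm behind the grasp point. The pads swing forward as they close: fully open they stand 13 mm farther back than shut.
Start: joints at [1.232, 0.3, 1.521, -0, 1.321, -0.067], TCP at [0.148, 0.53, 0.231] pointing down, gripper open.
Joint ranges: [-3.03, 3.03], [-0.79, 2.21], [0.23, 2.52], [-1.04, 4.18], [0, 3.07], [-2.55, 2.55]. Speed limits (rad/s): [2.22, 2.22, 2.57, 3.14, 3.14, 3.14].

### API

Orientations are given as a unit quaternion [x, y, z, w].
In Python, from cell import sense, eyes, workorder gives the robot as it stands.
- The arm moves only by the shell command python3 -m handwheel 'ROWS' [OPENING] [FORCE]. ROWS is JSON, one flat list of numbers, 4 for each row, row after row: the shift along the tool's x, y, z in units of 60 mm (1.0 is 60 mm), then the turn about the tool's z in units of 5 degrees (1.0 is 5 degrees). In form: [x, y, z, turn, x, y, z, turn, ...]. A call has 1 to 8 rows; each row shifts and turns the commanded pose from where the row before left it, along the tool's axes as they then stand; what a row does not reach is not made up. A row lasts 1/8 s, in which the tool goes at most 62.5 mm and 10.7 degrees, less where a joint would pass 70% of its speed; a pose out of reach is approached as far as the arm can. A call is refused whole if a number of a shift passes 1 or a number of a turn 1, either way. A call with a gripper value outside its range is refused whole. OPENING is the opening, from 0 (shut) to 1 (fully open), set as the call begins (- or left out, the last holds). The fingers move at their own pace and stop on an object; FORCE is the grip in N (left out, the last holds). Time passes only in rows, so rows that do not move let the fingers close. It gives the time, the measured TCP pose, the force, the opening and the grip force at its end, in the units of the state.
- sense(): the state, without advancing time (a new reading comes with each control period).
- eyes.get_image(name): name is "scene" or "top" or "wrist"; returns a dict with "frame" (480x640x3 uint8, red, green, blue), "camera_matrix" (3x3 intrinsics, pixels), "rvec" (rotation vector, rad) and "tvec" (3), from world to camera coordinates, as OpenCV has them; the wrist camera has in their place "mount" (4x4, takes a point from camera to tool coordinates, whose origin is the TCP and whose axes are the flange's). Camera axes: x right, y down, z forward; pixel columns grow to the right and rows downward; lengths in m; the calibration is good to about 2 mm. The wrist camera is an equidistant fisheye: a pixel r from the principal point sees the ray r / f radians off the axis. A picture is of the moment at which its call begins: read the wrist's pose just before it. There is no depth.
- workorder.close_job(): hands the job in; it is judged then, once.
The state is a dict: "clock": time; "qpos": joint angles; "qvel": joint speeds; "effort": joint torques, N m; "tcp_pos": TCP position; "tool_rot": TCP orientation; "force": force on the tool from outside, world axes, zero at the start; "moment": the same for the moment, N m; "grip_width": finger opening in m; "grasp_force": force on a finger pad.
Only numpy, scipy, OpenCV 4.12 (cv2) and the standard library are available. Lean on these libraries where they do the work, as an engineer would, in place of code of your own. Each camera call takes 0.05 s, during which the arm holds its last target. There are 200 camera calls.

## Working session

There is one attempt and no reset: what is moved stays moved. The work goes in short steps, Python scripts to look and compute and a shell command to move; the robot and the scene stay as the last step left them, time stands still between calls to the robot, and variables do not carry over. Pictures are saved under pics/ and viewed, at most 10 in all, crops included, and the job is handed in when it is done.

```bash
mkdir -p pics
python3 - <<'E'
from cell import sense, eyes
import cv2
s=sense(); print(s)
for n in("scene","top"):
    d=eyes.get_image(n); cv2.imwrite(f"pics/{n}.png",d["frame"][:,:,::-1]); print(n,d["camera_matrix"].tolist(),d["rvec"],d["tvec"])
E
```

```text
{'clock': 0.0, 'qpos': array([ 1.23241527e+00,  3.00498581e-01,  1.52162059e+00,  1.58598446e-05,
        1.32068440e+00, -6.66105252e-02]), 'qvel': array([-0.00169567,  0.00090043,  0.00152288, -0.0016709 , -0.00010876,
        0.0013064 ]), 'effort': array([-7.31825603e-04, -5.43493223e+01, -3.61797667e+01, -1.64080707e-04,
        3.95590905e-03,  3.77274557e-05]), 'tcp_pos': array([0.14756398, 0.52958089, 0.23068952]), 'tool_rot': array([ 1.35469394e-01,  9.90781347e-01, -5.91543439e-04, -1.29291833e-04]), 'force': array([-0.34389614, -0.35696052, -0.14488687]), 'moment': array([-0.02031842,  0.07334409, -0.02560511]), 'grasp_force': 0.0, 'grip_width': 0.0855823082163766}
scene [[541.0483277566817, 0.0, 319.56287811507633], [0.0, 541.0483277566817, 234.7675932710303], [0.0, 0.0, 1.0]] [ 2.35924577 -0.59013721  0.19863205] [-0.50260141  0.24373757  1.28824647]
top [[467.0549403987177, 0.0, 316.51366402476697], [0.0, 467.0549403987177, 238.43012325595416], [0.0, 0.0, 1.0]] [ 2.09267016 -2.12996319  0.16828542] [0.00378194 0.55417979 1.2946591 ]
```

View pics/scene.png

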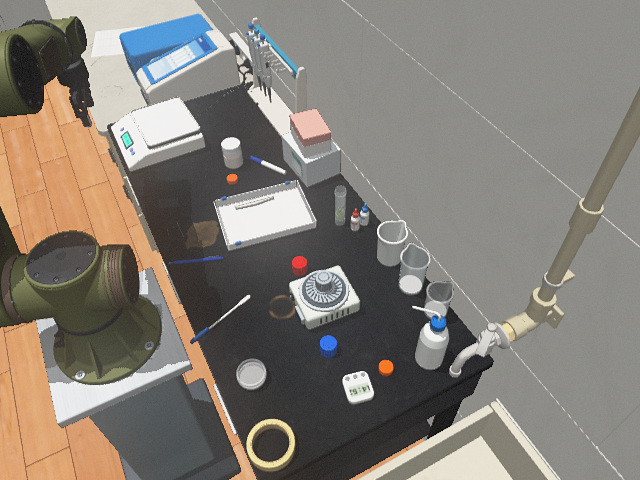

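View pics/top.png

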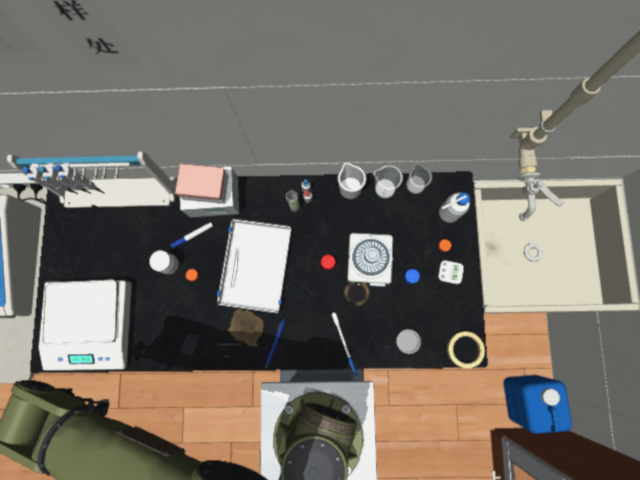

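Candidates for the nut, as top-view pixels: the red nut-shaped piece at (328,262), the blue one at (412,276), and the steel nut on the mill's burr at (372,257). I choose the steel one on the mill and will check it in close crops. The tray is at about (255,266), with the tweezers on its left side at (236,267).

Run:
```python
import cv2,numpy as np
t=cv2.imread("pics/top.png")[210:320,210:400]; s=cv2.imread("pics/scene.png")[255:335,280:370]
a=cv2.resize(t,None,fx=4,fy=4,interpolation=cv2.INTER_CUBIC); cv2.imwrite("pics/topc.png",a)
cv2.imwrite("pics/scenec.png",cv2.resize(s,None,fx=7,fy=7,interpolation=cv2.INTER_CUBIC))
```

```text
(no output)
```

View pics/topc.png

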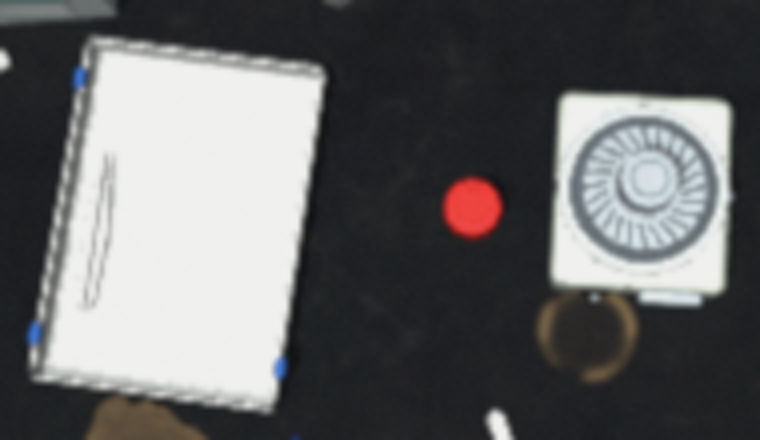

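View pics/scenec.png

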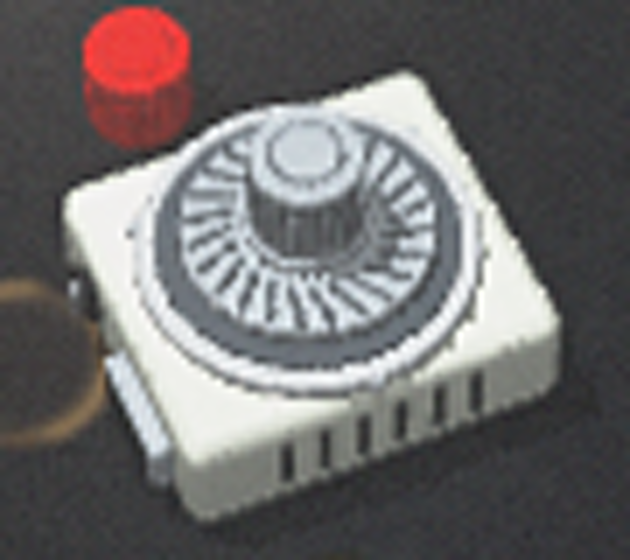

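The crops confirm it: the steel nut stands on the burr, with its top at crop (649,179), which is top (371.9,254.4) and scene (323.3,275.9). Tray rim corners in the top crop are about (92,38), (325,67), (273,410) and (33,380), with the tweezers along the left wall.

```bash
cat > h.py <<'E'
import numpy as np,cv2
from scipy.spatial.transform import Rotation as R
from cell import sense,eyes
C={"scene":(541.0483,319.5629,234.7676,[2.35924577,-0.59013721,0.19863205],[-0.50260141,0.24373757,1.28824647]),
"top":(467.05494,316.51366,238.43012,[2.09267016,-2.12996319,0.16828542],[0.00378194,0.55417979,1.2946591])}
def at(cam,px,z):
    f,cx,cy,r,t=C[cam]; M=cv2.Rodrigues(np.array(r))[0]; o=-M.T@np.array(t)
    d=M.T@np.array([(px[0]-cx)/f,(px[1]-cy)/f,1]); return o+d*(z-o[2])/d[2]
def topc(u,v): return ((u+.5)/4-.5+210,(v+.5)/4-.5+210)
def rel(p):
    "world displacement to p from tcp, in tool axes and 60 mm units"
    s=sense(); return R.from_quat(s["tool_rot"]).inv().apply(np.array(p)-s["tcp_pos"])/.06
E
python3 - <<'E'
from h import *
print("nut top",at("top",topc(649,179),.108),at("scene",(323.3,275.9),.108))
print("burr",at("top",topc(645,189),.070), at("scene",(280+310.5/7-.5,255+237.5/7-.5),.070))
P=[at("top",topc(*c),.032) for c in((92,38),(325,67),(273,410),(33,380))]
print(np.array(P),np.mean(P,0)); print([np.linalg.norm(P[i]-P[i-1]) for i in range(4)])
print("tweez",at("top",topc(100,230),.008),"red",at("top",topc(472,207),.034))
print("tube",at("top",(293,193),.128))
s=sense();print(R.from_quat(s["tool_rot"]).as_matrix().round(3),s["qpos"])
E
```

```text
nut top [ 0.49611943 -0.15814146  0.108     ] [ 0.4981364  -0.15540801  0.108     ]
burr [ 0.49481555 -0.15861175  0.07      ] [ 0.49486232 -0.16341553  0.07      ]
[[0.62118317 0.24236741 0.032     ]
 [0.5955433  0.06948146 0.032     ]
 [0.34657962 0.10777492 0.032     ]
 [0.37056187 0.28025832 0.032     ]] [0.48346699 0.17497053 0.032     ]
[np.float64(0.2534694491970993), np.float64(0.17477687929716954), np.float64(0.2518914524538955), np.float64(0.17414267649393292)]
tweez [0.48096542 0.23878725 0.008     ] red [ 0.48932244 -0.03668294  0.034     ]
tube [0.6691977  0.05527446 0.128     ]
[[-0.963  0.268 -0.   ]
 [ 0.268  0.963 -0.001]
 [ 0.    -0.001 -1.   ]] [ 1.23240008e+00  3.00429619e-01  1.52153080e+00  1.42237498e-05
  1.32065966e+00 -6.65852937e-02]
```

```bash
python3 -c "
from h import *
print(rel([.496,-.158,.231]))"
```

```text
[-8.67055648e+00 -9.48048911e+00  5.08706369e-03]
```

```bash
python3 -m handwheel '[-0.43,-0.47,0,0,-0.43,-0.47,0,0,-0.43,-0.47,0,0,-0.43,-0.47,0,0,-0.43,-0.47,0,0,-0.43,-0.47,0,0,-0.43,-0.47,0,0,-0.43,-0.47,0,0]' 1; python3 -m handwheel '[-0.43,-0.47,0,0,-0.43,-0.47,0,0,-0.43,-0.47,0,0,-0.43,-0.47,0,0,-0.43,-0.47,0,0,-0.43,-0.47,0,0,-0.43,-0.47,0,0,-0.43,-0.47,0,0]'; python3 -c "
from h import *
print(rel([.496,-.158,.231]),sense()['qpos'])"
```

```text
clock: 1.1
tcp_pos: [0.2862, 0.2559, 0.2312]
tool_rot: [0.135, 0.991, -0.0, -0.0]
force: [0.5, 0.2, 0.1]
grip_width: 0.0853
grasp_force: 0.0
clock: 2.1
tcp_pos: [0.4245, -0.0169, 0.2311]
tool_rot: [0.136, 0.991, 0.0, -0.0]
force: [-0.0, 0.3, -0.4]
grip_width: 0.0856
grasp_force: 0.0
[-1.77983279 -1.94516334  0.00196402] [-1.26051134e-01  1.67111395e-02  1.84946707e+00  2.21300336e-05
  1.27566156e+00 -1.42489774e+00]
```

Next I finish the translation, then turn −45°.

```bash
python3 -m handwheel '[-0.44,-0.48,0,0,-0.44,-0.48,0,0,-0.44,-0.48,0,0,-0.44,-0.48,0,0,0,0,0,-1,0,0,0,-1,0,0,0,-1,0,0,0,-1]'; python3 -m handwheel '[0,0,0.1,-1,0,0,0.1,-1,0,0,0.1,-1,0,0,0.1,-1,0,0,0.1,-1,0,0,0.1,0,0,0,0,0,0,0,0,0]'
python3 - <<'E'
from h import *
s=sense(); d=eyes.get_image("wrist"); print(s["qpos"][5],d["camera_matrix"].tolist(),d["mount"])
cv2.imwrite("pics/w1.png",d["frame"][:,:,::-1])
np.savez("w1.npz",K=d["camera_matrix"],M=d["mount"],p=s["tcp_pos"],q=s["tool_rot"])
K=d["camera_matrix"];M=d["mount"]
# predicted pixel of assumed nut top
pt=R.from_quat(s["tool_rot"]).inv().apply(np.array([.496,-.158,.108])-s["tcp_pos"])
c=M[:3,:3].T@(pt-M[:3,3]); th=np.arctan2(np.hypot(c[0],c[1]),c[2]); 
print(K[:2,2]+K[0,0]*th*c[:2]/np.hypot(c[0],c[1]))
E
```

```text
clock: 3.1
tcp_pos: [0.4949, -0.155, 0.231]
tool_rot: [-0.04, 0.999, 0.0, -0.0]
force: [-0.2, -0.3, 0.5]
grip_width: 0.0856
grasp_force: 0.0
clock: 4.1
tcp_pos: [0.495, -0.155, 0.1954]
tool_rot: [-0.253, 0.967, -0.0, 0.0]
force: [-0.5, -0.0, 0.1]
grip_width: 0.0855
grasp_force: 0.0
-2.457325164269307 [[371.64829954431775, 0.0, 320.8690673967965], [0.0, 371.64829954431775, 239.42248248055898], [0.0, 0.0, 1.0]] [[-1.50295672e-04 -9.64387100e-01 -2.64494799e-01  6.66047928e-02]
 [ 9.99999930e-01 -5.44184161e-05 -3.69819154e-04  2.01427464e-04]
 [ 3.42255433e-04 -2.64494836e-01  9.64387041e-01 -1.42530961e-01]
 [ 0.00000000e+00  0.00000000e+00  0.00000000e+00  1.00000000e+00]]
[315.88117586 243.80071663]
```

View pics/w1.png

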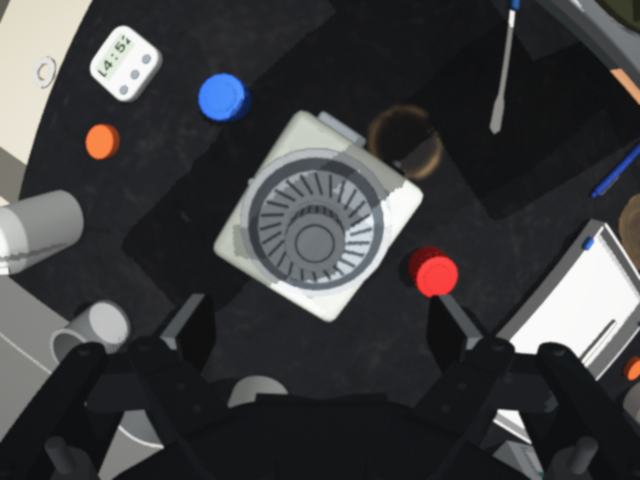

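The wrist view shows the steel nut top at about (315,242), against a predicted (316,244). I'll refine it in a crop.

Run:
```python
import cv2
a=cv2.imread("pics/w1.png")[140:300,235:395]; a=cv2.resize(a,(560,560),interpolation=cv2.INTER_CUBIC)
cv2.imwrite("pics/w1c.png",cv2.convertScaleAbs(a,alpha=1.5))
```

```text
(no output)
```

View pics/w1c.png

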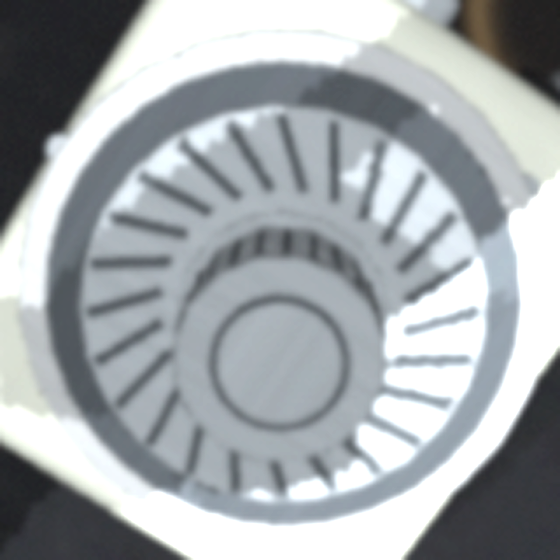

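```bash
cat >> h.py <<'E'
def wat(px,z,f="w1.npz"):
    a=np.load(f); v=np.array(px)-a["K"][:2,2]; r=np.hypot(*v); th=r/a["K"][0,0]
    d=np.r_[np.sin(th)*v/r,np.cos(th)]; Q=R.from_quat(a["q"]); M=a["M"]
    o=a["p"]+Q.apply(M[:3,3]); d=Q.apply(M[:3,:3]@d); return o+d*(z-o[2])/d[2]
E
python3 - <<'E'
from h import *
a=wat((314.4,243.4),.108); b=wat((315.5,223.1),.070); print(a,b)
print(wat((315.5-67,223.1),.07)-wat((315.5+67,223.1),.07))
print(rel([a[0],a[1],.080]),rel([b[0],b[1],.080]),rel([.4965,-.1575,.080]))
E
```

```text
[ 0.49623322 -0.15896154  0.108     ] [ 0.49201223 -0.16113102  0.07      ]
[ 0.04906357 -0.08730706  0.        ]
[ 0.01513867 -0.06645499  1.92524046] [ 0.09417973 -0.06345005  1.92522694] [-6.85990720e-04 -4.74101206e-02  1.92523809e+00]
```

```bash
cat > snap.py <<'E'
from h import *; import sys
n=sys.argv[1]; s=sense(); d=eyes.get_image("wrist")
np.savez(n+".npz",K=d["camera_matrix"],M=d["mount"],p=s["tcp_pos"],q=s["tool_rot"]); cv2.imwrite(f"pics/{n}.png",d["frame"][:,:,::-1])
E
python3 -m handwheel '[0.01,-0.063,0.2,0,0,0,0.2,0,0,0,0.1,0,0,0,0,0]' >/dev/null; python3 snap.py w2
python3 -m handwheel '[0,0,0,1,0,0,0,1,0,0,0,1,0,0,0,1,0,0,0,1,0,0,0,1,0,0,0,1,0,0,0,1]'>/dev/null
python3 -m handwheel '[0,0,0,1,0,0,0,1,0,0,0,1,0,0,0,1,0,0,0,1,0,0,0,1,0,0,0,1,0,0,0,1]'>/dev/null
python3 -m handwheel '[0,0,0,1,0,0,0,1,0,0,0,1,0,0,0,1,0,0,0,1,0,0,0,1,0,0,0,1,0,0,0,1]'>/dev/null
python3 -m handwheel '[0,0,0,1,0,0,0,1,0,0,0,0,0,0,0,0]'; python3 snap.py w3
python3 - <<'E'
import cv2,numpy as np
o=[cv2.resize(cv2.imread(f"pics/{n}.png")[170:310,250:390],(400,400),interpolation=cv2.INTER_CUBIC) for n in("w2","w3")]
cv2.imwrite("pics/w23.png",cv2.convertScaleAbs(np.hstack(o),alpha=1.4))
E
```

```text
clock: 8.2
tcp_pos: [0.4964, -0.1586, 0.1655]
tool_rot: [0.769, 0.64, 0.0, 0.0]
force: [0.4, -0.6, -0.5]
grip_width: 0.085
grasp_force: 0.0
```

View pics/w23.png

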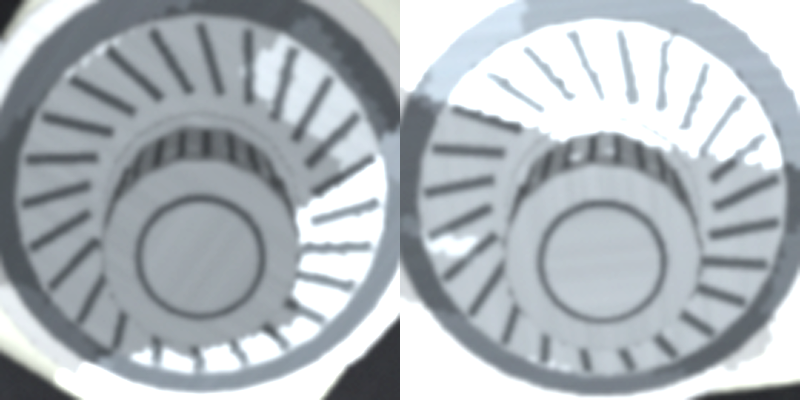

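The ring centres are at (200,257) in the left crop and (203,262) in the right one.

Run:
```python
from h import *
from scipy.optimize import least_squares
f=lambda u,v:((u+.5)*.35+249.5,(v+.5)*.35+169.5)
A=[];b=[]
for n,px in(("w2",f(200,257)),("w3",f(203,262))):
    w=wat(px,.108,n+".npz"); a=np.load(n+".npz"); print(w,a["p"])
    M=R.from_quat(a["q"]).as_matrix()[:2,:2]; A.append(np.c_[np.eye(2),-M]); b.append(w[:2])
x=np.linalg.lstsq(np.vstack(A),np.hstack(b),rcond=None)[0]; print("nut",x[:2],"mount bias",x[2:])
s=sense(); print(s["qpos"])
```

```text
[ 0.49620606 -0.15898952  0.108     ] [ 0.49611224 -0.15846375  0.16467668]
[ 0.49633766 -0.15921064  0.108     ] [ 0.49637086 -0.15859809  0.16550451]
nut [ 0.49622017 -0.15913085] mount bias [ 5.71358889e-05 -1.30026319e-04]
[-3.79519337e-01  3.00946936e-01  1.68039837e+00 -1.58545428e-05
  1.15997271e+00 -1.96586212e-01]
```

```bash
python3 -m handwheel '[0,0,0,-1,0,0,0,-1,0,0,0,-1,0,0,0,-1,0,0,0,-1,0,0,0,-1,0,0,0,-1,0,0,0,-1]'>/dev/null
python3 -m handwheel '[0,0,0,-1,0,0,0,-1,0,0,0,-1,0,0,0,-1,0,0,0,-1,0,0,0,-1,0,0,0,-1,0,0,0,-1]'>/dev/null
python3 -m handwheel '[0,0,0,-1,0,0,0,-1,0,0,0,-1,0,0,0,-1,0,0,0,-1,0,0,0,-1,0,0,0,-1,0,0,0,-1]'>/dev/null
python3 -m handwheel '[0,0,0,-1,0,0,0,-1,0,0,0,0,0,0,0,0]'
python3 -c "
from h import *
print(rel([.4962,-.1591,.080]),sense()['qpos'])"
```

```text
clock: 11.75
tcp_pos: [0.4963, -0.1586, 0.1653]
tool_rot: [-0.253, 0.967, -0.0, -0.0]
force: [0.2, -0.9, 0.1]
grip_width: 0.0855
grasp_force: 0.0
[ 0.00564688 -0.00697869  1.42146379] [-3.79552702e-01  3.01093038e-01  1.68056807e+00 -1.87657094e-05
  1.15994404e+00 -2.46243875e+00]
```

```bash
python3 -m handwheel '[0.005,-0.007,0.3,0,0,0,0.3,0,0,0,0.3,0,0,0,0.3,0,0,0,0.15,0,0,0,0.07,0,0,0,0,0,0,0,0,0]' 0.55
python3 -m handwheel '[0,0,0,0,0,0,0,0,0,0,0,0,0,0,0,0]' 0.4 30
```

```text
clock: 12.75
tcp_pos: [0.4965, -0.1592, 0.0806]
tool_rot: [-0.254, 0.967, -0.0, 0.0]
force: [-0.9, -0.5, 0.4]
grip_width: 0.047
grasp_force: 0.0
clock: 13.25
tcp_pos: [0.4964, -0.1591, 0.0804]
tool_rot: [-0.254, 0.967, -0.0, 0.0]
force: [-0.2, 1.9, 6.2]
grip_width: 0.039
grasp_force: 29.9
```

```bash
cat > st.py <<'E'
from h import *
s=sense(); print(round(s["clock"],2),"q6",s["qpos"][5].round(3),"p",(s["tcp_pos"]*1e3).round(2),"F",s["force"].round(1),"M",s["moment"].round(2),"g",round(s["grip_width"]*1e3,2),round(s["grasp_force"],1))
E
python3 st.py
python3 -m handwheel '[0,0,0,1,0,0,0,1]'>/dev/null; python3 st.py
python3 -m handwheel '[0,0,0,1,0,0,0,1]'>/dev/null; python3 st.py
python3 -m handwheel '[0,0,0,1,0,0,0,1]'>/dev/null; python3 st.py
```

```text
13.25 q6 -2.465 p [ 496.43 -159.1    80.37] F [-0.2  1.9  6.2] M [ 0.26  0.1  -0.  ] g 39.01 29.9
13.5 q6 -2.288 p [ 496.45 -159.16   80.36] F [-0.3  0.8  5.8] M [0.13 0.13 0.04] g 39.2 29.9
13.75 q6 -2.113 p [ 496.48 -159.2    80.38] F [-1.3  0.5  5.3] M [0.07 0.03 0.03] g 38.87 29.8
14.0 q6 -1.938 p [ 496.48 -159.28   80.37] F [-1.1  0.   5.2] M [-0.04  0.06  0.02] g 38.51 29.8
```

```bash
python3 -m handwheel '[0,0,0,1,0,0,0,1]'>/dev/null; python3 st.py
python3 -m handwheel '[0,0,0,1,0,0,0,1]'>/dev/null; python3 st.py
```

```text
14.25 q6 -1.764 p [ 496.51 -159.29   80.39] F [-0.1 -1.3  5.7] M [-0.03  0.03  0.08] g 38.73 29.8
14.5 q6 -1.589 p [ 496.55 -159.31   80.41] F [ 0.1 -0.2  5.3] M [-0.07  0.04  0.04] g 38.81 29.8
```

```bash
python3 -m handwheel '[0,0,0,1]'>/dev/null; python3 st.py
python3 -m handwheel '[0,0,0,1]'>/dev/null; python3 st.py
```

```text
14.62 q6 -1.502 p [ 496.54 -159.29   80.39] F [0.2 0.3 5.4] M [-0.03 -0.02  0.08] g 38.93 29.8
14.75 q6 -1.415 p [ 496.52 -159.3    80.37] F [-0.3  0.2  4.9] M [-0.05  0.04  0.07] g 39.0 29.8
```

```bash
python3 -m handwheel '[0,0,0,1]'>/dev/null; python3 st.py
python3 -m handwheel '[0,0,0,1]'>/dev/null; python3 st.py
```

```text
14.88 q6 -1.328 p [ 496.53 -159.29   80.39] F [-0.1  0.2  5.6] M [-0.03 -0.01  0.06] g 38.52 29.8
15.0 q6 -1.24 p [ 496.53 -159.27   80.39] F [-0.8  0.1  4.1] M [-0.01  0.06  0.07] g 38.84 29.8
```

```bash
python3 -m handwheel '[0,0,0,1]'>/dev/null; python3 st.py
python3 -m handwheel '[0,0,0,1]'>/dev/null; python3 st.py
```

```text
15.12 q6 -1.153 p [ 496.52 -159.29   80.38] F [ 0.5 -0.2  5.3] M [-0.08  0.07  0.06] g 38.84 29.8
15.25 q6 -1.066 p [ 496.53 -159.3    80.43] F [-0.7  0.6  6.5] M [-0.05  0.03  0.11] g 38.93 29.9
```

```bash
python3 -m handwheel '[0,0,0,1]'>/dev/null; python3 st.py
```

```text
15.38 q6 -0.979 p [ 496.57 -159.32   80.54] F [-0.8 -0.1  7.3] M [-0.03  0.14  0.09] g 39.14 29.9
```

```bash
python3 -m handwheel '[0,0,0,1]'>/dev/null; python3 st.py
```

```text
15.5 q6 -0.891 p [ 496.6  -159.36   80.66] F [-0.4  0.   9.1] M [-0.01  0.26  0.12] g 38.81 30.1
```

```bash
python3 -m handwheel '[0,0,-0.008,0,0,0,-0.008,0]'>/dev/null; python3 st.py
python3 -m handwheel '[0,0,-0.0037,1,0,0,-0.0037,1]'>/dev/null; python3 st.py
```

```text
15.75 q6 -0.894 p [ 496.55 -159.29   81.34] F [ 1.5 -0.4  4.4] M [-0.1  -0.13 -0.07] g 39.2 29.8
16.0 q6 -0.717 p [ 496.39 -159.21   81.62] F [-0.2 -0.9  4.5] M [-0.06 -0.03  0.01] g 38.87 29.8
```

```bash
python3 -m handwheel '[0,0,-0.0037,1,0,0,-0.0037,1,0,0,-0.0037,1]'>/dev/null; python3 st.py
python3 -m handwheel '[0,0,-0.0037,1,0,0,-0.0037,1,0,0,-0.0037,1]'>/dev/null; python3 st.py
```

```text
16.38 q6 -0.455 p [ 496.34 -159.18   82.25] F [0.2 0.3 3.7] M [0.   0.05 0.08] g 39.06 29.7
16.75 q6 -0.193 p [ 496.32 -159.18   82.88] F [-1.   0.3  4.2] M [-0.03  0.03  0.08] g 38.92 29.7
```

```bash
python3 -m handwheel '[0,0,-0.0037,1,0,0,-0.0037,1,0,0,-0.0037,1,0,0,-0.0037,1]'>/dev/null; python3 st.py
python3 -m handwheel '[0,0,-0.0037,1,0,0,-0.0037,1,0,0,-0.0037,1,0,0,-0.0037,1]'>/dev/null; python3 st.py
```

```text
17.25 q6 0.156 p [ 496.35 -159.18   83.76] F [ 0.2 -0.5  3.8] M [-0.13 -0.04  0.05] g 39.05 29.7
17.75 q6 0.505 p [ 496.21 -159.2    84.49] F [ 0.2 -0.5  1.8] M [-0.14 -0.04  0.05] g 39.08 29.9
```

```bash
python3 -m handwheel '[0,0,-0.0037,1,0,0,-0.0037,1,0,0,-0.0037,1,0,0,-0.0037,1]'>/dev/null; python3 st.py
python3 -m handwheel '[0,0,-0.0037,1,0,0,-0.0037,1,0,0,-0.0037,1,0,0,-0.0037,1]'>/dev/null; python3 st.py
```

```text
18.25 q6 0.854 p [ 496.13 -159.19   85.29] F [-0.1 -1.   1.4] M [-0.2   0.11  0.02] g 38.92 30.0
18.75 q6 1.203 p [ 496.08 -159.19   86.19] F [-1.3 -0.8  2.2] M [-0.06  0.13  0.02] g 39.05 30.0
```

```bash
python3 -m handwheel '[0,0,-0.005,1,0,0,-0.005,1,0,0,-0.004,1,0,0,-0.004,1]'>/dev/null; python3 st.py
python3 -m handwheel '[0,0,-0.004,1,0,0,-0.004,1,0,0,-0.004,1,0,0,-0.004,1]'>/dev/null; python3 st.py
```

```text
19.25 q6 1.552 p [ 496.04 -159.11   87.18] F [-0.8 -0.2  1.5] M [-0.03  0.05 -0.  ] g 38.76 30.0
19.75 q6 1.901 p [ 495.97 -159.06   88.05] F [-0.3  0.8  0.6] M [-0.04  0.09  0.01] g 38.82 30.0
```

```bash
python3 -m handwheel '[0,0,-0.005,1,0,0,-0.005,1,0,0,0,0]'>/dev/null; python3 st.py
python3 -m handwheel '[0,0,-0.01,0,0,0,0,0]'>/dev/null; python3 st.py
```

```text
20.12 q6 2.072 p [ 495.99 -159.03   88.65] F [-0.9  0.5 -1.6] M [-0.01  0.06 -0.  ] g 38.98 30.2
20.38 q6 2.072 p [ 496.18 -159.05   89.5 ] F [ 0.4  0.8 -2.1] M [ 0.05 -0.02  0.04] g 38.85 30.2
```

```bash
python3 -m handwheel '[0,0,-0.015,0,0,0,0,0]'>/dev/null; python3 st.py
python3 -m handwheel '[0,0,-0.02,0,0,0,0,0]'>/dev/null; python3 st.py
```

```text
20.62 q6 2.073 p [ 496.28 -159.1    90.59] F [ 0.7  0.  -1.2] M [ 0.   -0.04 -0.02] g 38.78 30.2
20.88 q6 2.073 p [ 496.3  -159.09   91.84] F [-0.3 -0.2 -1.3] M [ 0.06  0.01 -0.03] g 38.99 30.2
```

```bash
python3 -m handwheel '[0,0,-0.1,0,0,0,-0.15,0,0,0,-0.2,0,0,0,-0.2,0,0,0,-0.2,0,0,0,-0.2,0,0,0,-0.15,0,0,0,0,0]' - 35>/dev/null; python3 st.py
python3 -c "
from h import *
print(rel([.483,.168,.165]))"
```

```text
clock: 21.88
tcp_pos: [0.4965, -0.1592, 0.1644]
tool_rot: [0.904, -0.427, 0.001, -0.0]
force: [0.2, -0.6, -1.0]
grip_width: 0.0385
grasp_force: 30.3
21.88 q6 2.073 p [ 496.47 -159.18  164.37] F [ 0.2 -0.6 -1. ] M [ 0.03 -0.02 -0.04] g 38.5 30.3
[-4.35478694 -3.28951567 -0.01303353]
```

```bash
python3 -m handwheel '[0,0,0,-1,0,0,0,-1,0,0,0,-1,0,0,0,-1,0,0,0,-1,0,0,0,-1,0,0,0,-1,0,0,0,-1]'>/dev/null; python3 st.py
python3 -c "
from h import *
print(rel([.483,.168,.165]))"
```

```text
22.88 q6 1.372 p [ 496.06 -159.01  163.18] F [-0.6 -0.4 -0.8] M [ 0.06 -0.02 -0.01] g 38.93 30.3
[-1.19914371 -5.3211402  -0.02836722]
```

```bash
python3 -m handwheel '[-0.03,-0.12,0,0,-0.06,-0.25,0,0,-0.08,-0.38,0,0,-0.1,-0.44,0,0,-0.1,-0.44,0,0,-0.1,-0.44,0,0,-0.1,-0.44,0,0,-0.1,-0.44,0,0]'>/dev/null
python3 -m handwheel '[-0.1,-0.44,0,0,-0.1,-0.44,0,0,-0.1,-0.44,0,0,-0.08,-0.38,0,0,-0.08,-0.36,0,0,-0.05,-0.2,0,0,-0.02,-0.1,0,0,0,0,0,0]'>/dev/null; python3 st.py; python3 snap.py w4
python3 - <<'E'
import cv2,numpy as np
from h import *
d=eyes.get_image("scene")["frame"][:,:,::-1]
cv2.imwrite("pics/w4c.png",np.hstack([cv2.resize(cv2.imread("pics/w4.png"),(480,360)),cv2.resize(d[150:270,200:320],(320,320))[:, :].copy() if 0 else cv2.resize(d[140:260,200:306],(318,360))]))
E
```

```text
24.88 q6 2.017 p [483.84 167.35 163.67] F [-0.4  0.2 -1.9] M [ 0.01 -0.04 -0.  ] g 38.97 30.3
```

View pics/w4c.png

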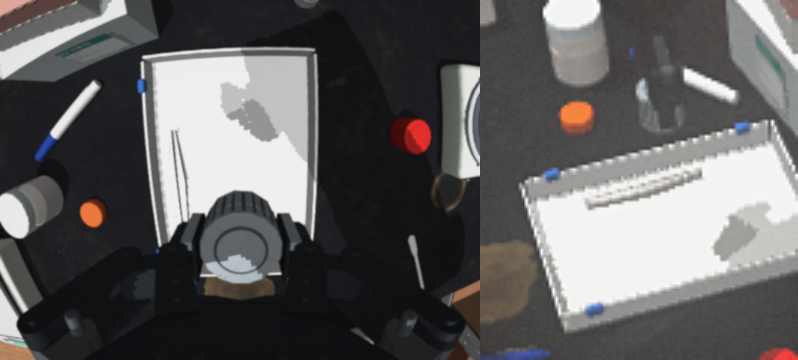

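The nut is upright in the fingers, with the tray centre straight below (wrist tray middle about (230,165)) and the tweezers well to the left. I'm lowering it now.

```bash
python3 -m handwheel '[0,0,0.2,0,0,0,0.4,0,0,0,0.45,0,0,0,0.45,0,0,0,0.4,0,0,0,0.3,0,0,0,0.2,0,0,0,0,0]'>/dev/null; python3 st.py
```

```text
25.98 q6 2.017 p [483.5  167.03  18.89] F [-0.1  0.2 -0.7] M [-0.05  0.01  0.  ] g 38.93 30.4
```

```bash
python3 -m handwheel '[0,0,0.03,0,0,0,0,0]'>/dev/null; python3 st.py
```

```text
26.23 q6 2.017 p [484.18 167.38  18.38] F [-0.6  0.3 -1.3] M [ 0.06 -0.02  0.02] g 38.65 30.4
```

```bash
for i in 1; do python3 -m handwheel '[0,0,0.05,0,0,0,0.05,0,0,0,0,0]'>/dev/null; python3 st.py; done
python3 -m handwheel '[0,0,0.015,0,0,0,0,0]'>/dev/null; python3 st.py
```

```text
26.6 q6 2.017 p [483.77 167.29  11.64] F [-0.4 -0.8 -1.5] M [ 0.05 -0.01  0.02] g 39.15 30.4
26.85 q6 2.017 p [483.92 167.32  10.98] F [ 0.1 -0.2 -1.1] M [ 0.02 -0.01 -0.03] g 38.71 30.4
```

```bash
python3 -m handwheel '[0,0,0.012,0,0,0,0,0]'>/dev/null; python3 st.py
```

```text
27.1 q6 2.017 p [483.9  167.32  10.25] F [ 0.3  0.3 -0.4] M [ 0.05 -0.02 -0.  ] g 38.78 30.4
```

```bash
python3 -m handwheel '[0,0,0.012,0,0,0,0,0]'>/dev/null; python3 st.py
```

```text
27.35 q6 2.017 p [483.94 167.32   9.55] F [-0.1 -0.3 -1.2] M [ 0.07 -0.06  0.01] g 38.97 30.4
```

```bash
python3 -m handwheel '[0,0,0.01,0,0,0,0,0]'>/dev/null; python3 st.py
```

```text
27.6 q6 2.017 p [483.94 167.36   9.42] F [-3.6 -0.4  7.1] M [-0.16  0.56  0.01] g 38.75 31.1
```

```bash
python3 -m handwheel '[0,0,0.01,0,0,0,0,0]'>/dev/null; python3 st.py
```

```text
27.85 q6 2.017 p [483.99 167.35   9.34] F [-8.  -2.4 15.4] M [-0.37  1.14  0.01] g 39.1 31.8
```

```bash
python3 -m handwheel '[0,0,0.01,0,0,0,0,0]'>/dev/null; python3 st.py
```

```text
28.1 q6 2.017 p [484.05 167.37   9.27] F [-11.6  -2.   25.8] M [-0.57  1.77 -0.04] g 39.11 32.5
```

```bash
python3 -m handwheel '[0,0,-0.015,0,0,0,-0.007,0,0,0,0,0]'>/dev/null; python3 st.py
python3 -m handwheel '[0,0,0,0,0,0,0,0,0,0,0,0]' 0.6 20 >/dev/null; python3 st.py
```

```text
28.48 q6 2.017 p [483.97 167.35   9.42] F [-4.2 -0.5  8.1] M [-0.19  0.69  0.04] g 38.89 31.0
28.85 q6 2.017 p [483.93 167.3    8.96] F [-0.6 -0.2  1.2] M [-0.06  0.01 -0.07] g 51.6 0.0
```

Released. Next: open a little more, retreat straight up and look.

```bash
python3 -m handwheel '[0,0,-0.05,0,0,0,-0.15,0,0,0,-0.3,0,0,0,-0.4,0,0,0,-0.5,0,0,0,-0.5,0,0,0,-0.4,0,0,0,0,0]' 0.75 >/dev/null; python3 st.py; python3 snap.py w5
python3 - <<'E'
import cv2,numpy as np
from h import *
d=eyes.get_image("scene")["frame"][:,:,::-1]
cv2.imwrite("pics/w5c.png",np.hstack([cv2.resize(cv2.imread("pics/w5.png"),(400,300)),cv2.resize(d[165:265,200:333],(400,300))]))
E
```

```text
29.85 q6 2.017 p [484.73 167.54 149.84] F [ 0.8 -0.3  0.2] M [-0.02  0.    0.04] g 63.82 0.0
```

View pics/w5c.png

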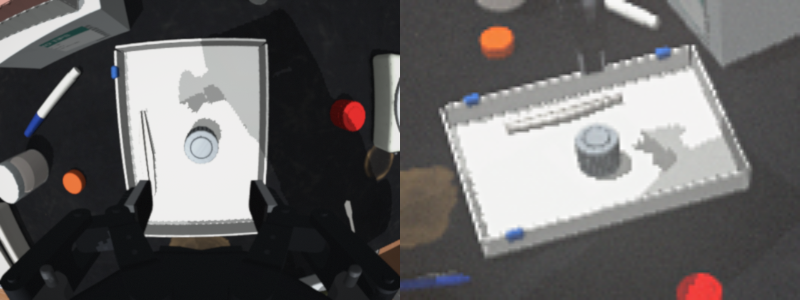

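The nut stands upright near the middle of the tray (wrist half (201,147), scene half (598,150)). It is clear of the tweezers and the gripper is well above it, so I'm handing in.

```bash
python3 -c "
from cell import workorder
print(workorder.close_job())"
```

```text
the job is handed in; nothing more can be done
None
```

The clamp nut is unscrewed, lifted off the spindle and standing upright near the middle of the tray, clear of the tweezers; I handed the job in at about 30 s of the 66 s allowed, and no verdict came back.

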